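Put three carvings on their own bases

TASK

The three wooden carvings have been stood on each other's display bases. Put each on its own - the owl on the round base, the elephant on the square one, the fish on the oblong one and lined up lengthwise with it - first parking one carving upright on the empty leather pad and letting go of it to make room, so that at the end each stands upright and centred on its base. Set them down without dropping them or tipping them over, and leave the jar of gouges and the metal head where they are.

Things in the scene. Friction and masses are not known exactly. Their poses are not given: they have to be found in the camera images.
- owl: carved wooden owl, 108 mm tall, standing on its own round foot (diameter 60, 12 mm thick, part of the carving). Its body is round, 51 mm across between 40 and 72 mm above the underside: grip it there from above, from any side. Origin: centre of the underside; z up; x the way it faces. 0.13 to 0.25 kg.
- elephant: carved wooden elephant, 90 mm tall, on its own square foot (60 x 60 x 12, part of it). Body: rounded block 44 mm wide across y, flat flanks, 36 to 78 mm above the underside, x = -29 to +27 mm; head, ears and trunk lie ahead, to x = +63. Grip the body across y, over the origin. Origin: centre of the foot's underside; x the way it faces, z up. 0.15 to 0.31 kg.
- fish: carved wooden fish, 80 mm tall, 130 long, on its own long foot (110 along x by 44 by 12 thick, part of it). Body 28 mm thick across y, flat flanks, 30 to 70 mm above the underside, x = -39 to +39 mm: grip it across y, over the origin. Origin: centre of the foot's underside; x from tail to snout, z up. 0.14 to 0.28 kg.
- round_base: display base of dark wood for the owl: round disc, diameter 94, 18 mm high, flat top, fixed to the bench. Origin: centre of its underside, on the bench.
- square_base: display base of dark wood for the elephant: square slab 92 x 92, 18 mm high, flat top, fixed to the bench. Origin: centre of its underside, on the bench; x and y along its sides.
- long_base: display base of dark wood for the fish: oblong slab, 150 along its x by 80 along y, 18 mm high, flat top, fixed to the bench. Origin: centre of its underside, on the bench.
- pad: square black leather pad, 130 x 130, 4 mm thick, fixed flat on the bench, empty at the start: the parking spot. Origin: centre of its underside.
- jar: terracotta jar, 76 mm across and 100 tall, full of gouges whose handles rise to about 175 mm; loose, a bystander at the far right of the work. Origin: centre of the underside.
- head: grey studded metal head, 86 mm across and 121 tall; loose, a bystander beyond the middle of the work. Origin: centre of the underside.
Things that resemble listed ones, but are neither listed nor needed, are in the scene too. What is shaped like the fish but black or yellow is not meant.

How it is judged:
By the outcome, as a careful person would: the job done as asked, in the order asked, and still so for the second after the job is handed in, with the robot touching nothing.
It also fails if it takes over 128 s, if anything falls off the work surface, if the arm or the gripper's body presses on something with over 40 N, if the wrist force passes 120 N, or if a joint passes its speed limit or range.

ROBOT

A 7-joint arm with a two-finger parallel gripper is mounted at the origin on the work surface. World frame = base frame: x ahead of the robot, y to its left, z up, the work surface at z = 0. Lengths are in m, angles in rad, forces in N, time in s.
With the tool pointing down it reaches from about 0.4 to 0.85 m from the base axis. Payload 4.5 kg.
Tool frame: the origin (TCP) lies midway between the tips of the shut fingers; the grasp point (between the pads) lies 19 mm behind it; z points along the fingers, y is the line along which they close (so a half turn about z gives the same grasp; the last joint's range is limited). The gripper opens to 88 mm and grips with 3 to 60 N. Pads are 18 mm wide; open, the fingers measure 123 mm over their backs; the gripper's body (75 mm by 187 mm) begins 45 mm behind the grasp point.
Start: joints at [-1.081, 0.689, -0.195, 1.565, 0.157, 0.902, -0.215], TCP at [0.275, 0.561, 0.239] pointing down, gripper open.
Joint ranges: [-3.01, 3.01], [-0.46, 2.08], [-1.47, 1.51], [0.13, 2.56], [-1, 4.14], [0.04, 2.09], [-2.66, 2.66]. Speed limits (rad/s): [2.57, 2.57, 3.14, 3.14, 3.14, 3.14, 3.14].

INTERFACE

Orientations are given as a unit quaternion [x, y, z, w].
In Python, from plant import * gives the robot as it stands.
- The arm moves only by the tool send_rows, never from a script. Its argument "targets" is a list of rows, each a list of 2 entries, a list of its own where there are three numbers: the shift along the tool's x, y, z in units of 0.3 m (1.0 is 0.3 m), then the turn, a rotation vector about the tool's x, y, z in units of pi rad (1.0 is pi rad). A call has 1 to 12 rows; each row is the pose to reach, as a shift and turn from the pose commanded when the call began, along the tool's axes at that moment, turning the shorter way round; what a row does not reach only later rows make up. A row lasts 1/8 s, in which the tool goes at most 62.5 mm and 10.7 degrees, less where a joint would pass 70% of its speed; a pose out of reach is approached as far as the arm can. A call with a number of a shift or a turn outside -1 to 1 is refused whole. A call with a gripper value outside its range is refused whole. "fingers" is the opening, from 0 (shut) to 1 (fully open), set as the call begins (left out, the last holds). The fingers move at their own pace and stop on an object; "newtons" is the grip in N (left out, the last holds). Time passes only in rows, so rows that repeat a pose let the fingers close. It gives the time, the measured TCP pose, the force, the opening and the grip force at its end, in the units of the state.
- get_state(): the state, without advancing time (a new reading comes with each control period).
- snapshot(name): name is "side" or "top"; returns a dict with "img" (480x640x3 uint8, blue, green, red), "fx", "fy", "cx", "cy" (pixels), "k1" (the pictures are not rectified: a ray, as slopes to the right and down, at radius r is drawn at 1 + k1 r^2 times it, then the intrinsics apply), "cam_to_world" (4x4, takes a point from camera to world coordinates). Camera axes: x right, y down, z forward; pixel columns grow to the right and rows downward; lengths in m; the calibration is good to about 2 mm. A picture is of the moment at which its call begins. There is no depth.
- finish_job(): hands the job in; it is judged then, once.
The state is a dict: "clock": time; "q": joint angles; "qd": joint speeds; "joint_torque": joint torques, N m; "tool_pos": TCP position; "eef_rot": TCP orientation; "contact_force": force on the tool from outside, world axes, zero at the start; "moment": the same for the moment, N m; "opening": opening from 0.0 (shut) to 1.0 (fully open); "finger_force": force on a finger pad.
Only numpy, scipy, OpenCV 4.12 (cv2) and the standard library are available. Lean on these libraries where they do the work, as an engineer would, in place of code of your own. Each camera call takes 0.05 s, during which the arm holds its last target. There are 200 camera calls.

## Working session

There is one attempt and no reset: what is moved stays moved. The work goes in short steps, Python scripts to look and compute and a tool call to move; the robot and the scene stay as the last step left them, time stands still between calls to the robot, and variables do not carry over. Pictures are saved under pics/ and viewed, at most 14 in all, crops included, and the job is handed in when it is done.

Besides the shell and the picture viewer there is one more tool, called after "Request:" by a JSON object that holds its "name" and its "arguments", one argument or row to a line. send_rows: Moves the arm, as the interface text tells. Its arguments: {"type":"object","properties":{"targets":{"type":"array"},"fingers":{"type":"number"},"newtons":{"type":"number"}},"required":["targets"]}

```bash
ls; mkdir -p pics; python3 - <<'E'
from plant import *
import cv2,numpy as np
for n in("side","top"):
    s=snapshot(n); cv2.imwrite(f"pics/{n}0.png",s["img"]); print(n,s["fx"],s["fy"],s["cx"],s["cy"],s["k1"]); print(np.round(s["cam_to_world"],4).tolist())
st=get_state(); print(st)
E
```

```text
pics
side 598.5793076165443 598.5793076165443 311.16564482927015 240.6071788626268 -0.19200098765472146
[[-0.9924, -0.0929, 0.0801, 0.4531], [-0.1225, 0.712, -0.6914, 1.1901], [0.0072, -0.696, -0.718, 1.1822], [0.0, 0.0, 0.0, 1.0]]
top 597.3632975223079 597.3632975223079 322.06612664569167 255.42283136423552 -0.004159791687298018
[[-0.0233, -0.9935, 0.1116, 0.4158], [-0.9997, 0.0219, -0.0133, 0.0843], [0.0108, -0.1119, -0.9937, 1.4964], [0.0, 0.0, 0.0, 1.0]]
{'clock': 0.1, 'q': array([-1.08123781,  0.68986272, -0.19450404,  1.56619164,  0.15728668,
        0.90250446, -0.21510112]), 'qd': array([-0.00029909, -0.00018482,  0.00023928, -0.00255714, -0.00197421,
       -0.00222731, -0.00168019]), 'joint_torque': array([-4.69127655e-03, -5.28497779e+01, -1.27163865e+00, -1.53840923e+01,
       -5.24606032e-02,  1.92992862e-03,  6.35222955e-05]), 'tool_pos': array([0.27489476, 0.56069693, 0.23802606]), 'eef_rot': array([ 2.25888380e-01,  9.74152871e-01, -7.80005069e-04, -1.20461868e-04]), 'contact_force': array([ 0.45627165, -1.4181067 ,  0.19542565]), 'moment': array([-0.06606505, -0.00637918, -0.02911538]), 'finger_force': 0.0, 'opening': 0.9999658184630855}
```

View pics/top0.png

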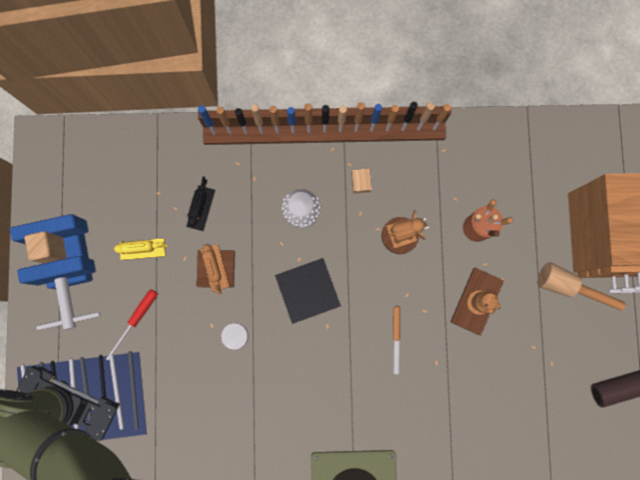

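View pics/side0.png

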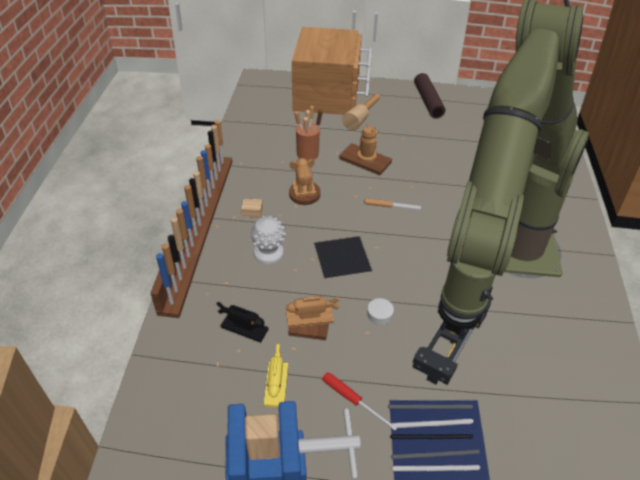

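Top view: fish on the square base (214,268), elephant on the round base (403,235), owl on the long base (478,301), pad (308,291), head (300,208), jar (488,222). Now I'll look at enlarged crops.

```bash
python3 - <<'E'
import cv2,numpy as np
t=cv2.imread("pics/top0.png"); s=cv2.imread("pics/side0.png")
def crop(im,x,y,w,h,W,H): return cv2.resize(im[y:y+h,x:x+w],(W,H),interpolation=cv2.INTER_CUBIC)
a=crop(t,180,230,70,70,400,300*4//3//1)[:300]
A=[crop(t,185,238,60,60,260,260),crop(t,373,203,60,60,260,260),crop(t,448,268,60,70,260,303)[:260],
   crop(s,280,285,60,60,260,260),crop(s,275,150,60,60,260,260),crop(s,335,120,60,60,260,260)]
cv2.imwrite("pics/crops.png",np.vstack([np.hstack(A[:3]),np.hstack(A[3:])]))
h=cv2.cvtColor(t,cv2.COLOR_BGR2HSV)
for p in [(214,268),(205,282),(230,285),(392,220),(403,233),(465,290),(478,301),(465,320),(150,300),(260,330)]:print(p,h[p[1],p[0]])
h=cv2.cvtColor(s,cv2.COLOR_BGR2HSV)
for p in [(310,308),(310,328),(304,180),(293,190),(369,145),(350,158)]:print(p,h[p[1],p[0]])
E
```

```text
(214, 268) [ 13 133 178]
(205, 282) [ 10 137 106]
(230, 285) [  9 133  98]
(392, 220) [ 10 138 109]
(403, 233) [ 12 139 189]
(465, 290) [  9 138 100]
(478, 301) [ 13 136 122]
(465, 320) [  9 134 116]
(150, 300) [  1 187 188]
(260, 330) [ 14  33 146]
(310, 308) [ 14 133 138]
(310, 328) [ 11 132 116]
(304, 180) [ 14 131 130]
(293, 190) [ 12 135 115]
(369, 145) [ 14 134 114]
(350, 158) [ 11 136 111]
```

View pics/crops.png

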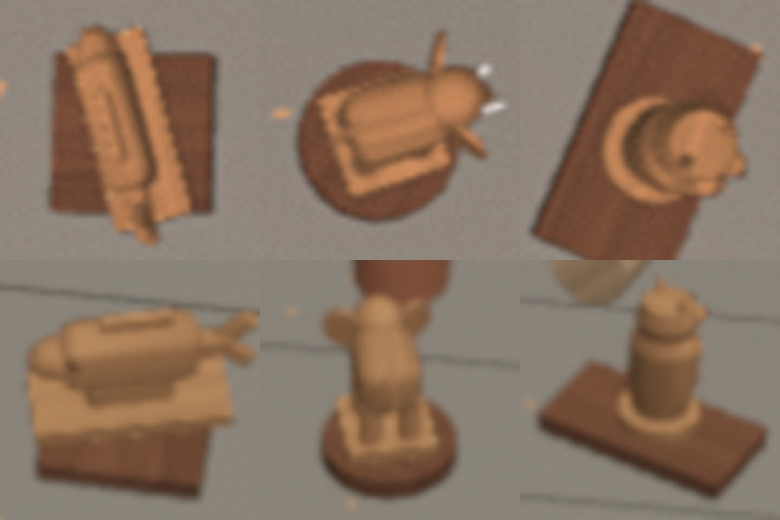

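```bash
cat > hp.py <<'E'
import cv2,numpy as np,json
from scipy.spatial.transform import Rotation as R
def shot(name,fn=None):
    from plant import snapshot
    s=snapshot(name)
    if fn: cv2.imwrite(fn,s["img"])
    return s
def ray(s,px,z):
    px=np.asarray(px,float).reshape(-1,1,2)
    K=np.array([[s["fx"],0,s["cx"]],[0,s["fy"],s["cy"]],[0,0,1]])
    u=cv2.undistortPoints(px,K,np.array([s["k1"],0,0,0.]))[:,0]
    T=np.array(s["cam_to_world"]); d=np.c_[u,np.ones(len(u))]@T[:3,:3].T; o=T[:3,3]
    return (o+d*((z-o[2])/d[:,2])[:,None])[:,:2]
def masks(img):
    f=cv2.bilateralFilter(img,5,25,3).astype(float); B,G,Rr=cv2.split(f)
    hue=30*(G-B)/np.maximum(Rr-B,1); sat=1-B/np.maximum(Rr,1)
    w=(sat>.38)&(hue>5)&(hue<18)
    return w,w&(hue>11.6),w&(hue<=11.6)
def crop(im,x,y,w,k): return cv2.resize(im[y:y+w,x:x+w],None,fx=k,fy=k,interpolation=cv2.INTER_CUBIC)
E
python3 - <<'E'
from hp import *
out=[]
for n,ws in(("top",[(185,238),(373,203),(448,268)]),("side",[(280,288),(275,145),(335,120)])):
    s=shot(n); w,l,d=masks(s["img"]); 
    np.savez(f"cal_{n}.npz",**{k:np.array(v) for k,v in s.items()})
    row=[]
    for x,y in ws:
        c=crop(s["img"],x,y,66,4)
        m=crop(l.astype(np.uint8)*255,x,y,66,4)
        cs,_=cv2.findContours((m>127).astype(np.uint8),cv2.RETR_LIST,cv2.CHAIN_APPROX_NONE); cv2.drawContours(c,cs,-1,(0,255,0),1)
        m=crop(w.astype(np.uint8)*255,x,y,66,4)
        cs,_=cv2.findContours((m>127).astype(np.uint8),cv2.RETR_LIST,cv2.CHAIN_APPROX_NONE); cv2.drawContours(c,cs,-1,(255,0,0),1)
        for i in range(0,66,10): cv2.putText(c,str(x+i),(i*4,8),0,.3,(255,255,255)); cv2.putText(c,str(y+i),(0,i*4+4),0,.3,(255,255,255)); cv2.line(c,(i*4,10),(i*4,14),(255,255,255))
        row.append(c)
    out.append(np.hstack(row))
cv2.imwrite("pics/m1.png",np.vstack(out))
E
```

```text
(no output)
```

View pics/m1.png

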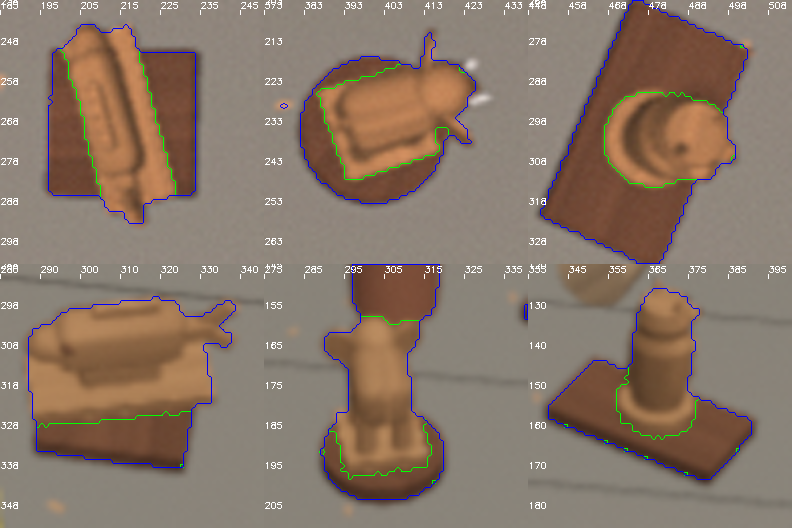

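```bash
cat >> hp.py <<'E'
ALLM={}
def contour(s,view,kind,x0,y0):
    w,l,d=masks(s["img"]); m={"w":w,"l":l,"d":d}[kind]
    m=crop(m.astype(np.uint8)*255,x0,y0,66,4)
    cs,_=cv2.findContours((m>127).astype(np.uint8),cv2.RETR_LIST,cv2.CHAIN_APPROX_NONE)
    return np.vstack([c[:,0] for c in cs]).astype(float)
def toimg(c,x0,y0): return (np.asarray(c)+.5)/4-.5+[x0,y0]
def edgepts(s,view,kind,x0,y0,p,q,tol=4):
    c=contour(s,view,kind,x0,y0); p=np.array(p,float); q=np.array(q,float); d=(q-p)/np.linalg.norm(q-p)
    t=(c-p)@d; o=(c-p)@[-d[1],d[0]]
    c=c[(t>=0)&(t<=np.linalg.norm(q-p))&(abs(o)<tol)]
    return toimg(c,x0,y0)
def rect(edges,size,z,rough,th0):
    """edges: (s,pts,axis) axis 0: edge is normal to x (an end), 1: normal to y; size: full lengths; z=(low,high)"""
    rough=np.array(rough); ths=[];ws=[];P=[]
    for s,px,ax in edges:
        w=ray(s,px,z[1]); n=np.array([np.cos(th0),np.sin(th0)]) if ax==0 else np.array([-np.sin(th0),np.cos(th0)])
        if (w.mean(0)-rough)@n<0: n=-n
        cam=np.array(s["cam_to_world"])[:2,3]
        if (cam-w.mean(0))@n>0: w=ray(s,px,z[0])
        vx,vy,_,_=cv2.fitLine(w.astype(np.float32),cv2.DIST_HUBER,0,.01,.01)[:,0]
        a=np.arctan2(vy,vx)-(np.pi/2 if ax==0 else 0)
        ths.append((a-th0+np.pi/2)%np.pi-np.pi/2); ws.append(np.ptp(w,0).max()**2); P.append((w,ax,n))
    th=th0+np.average(ths,weights=ws); A=[];b=[]
    for w,ax,n0 in P:
        n=np.array([np.cos(th),np.sin(th)]) if ax==0 else np.array([-np.sin(th),np.cos(th)])
        if n@n0<0:n=-n
        A.append(n);b.append(np.median(w@n)-size[ax]/2)
    A=np.array(A);b=np.array(b); c=np.linalg.lstsq(A,b,rcond=None)[0]
    print("c",np.round(c*1e3,1),"th",np.round(np.degrees(th),1),"edge ths",np.round(np.degrees(np.array(ths)+th0),1),"res mm",np.round((b-A@c)*1e3,1))
    return c,th
def circ(parts,r,z,rough):
    from scipy.optimize import least_squares
    P=[]
    for s,px in parts:
        hi=ray(s,px,z[1]); lo=ray(s,px,z[0]); cam=np.array(s["cam_to_world"])[:2,3]
        f=((cam-hi)*(hi-rough)).sum(1)>0
        P.append(np.where(f[:,None],lo,hi))
    for Q in P+[np.vstack(P)]:
        q=least_squares(lambda c:np.linalg.norm(Q-c,axis=1)-r,rough,loss="soft_l1",f_scale=.001)
        print("circ",np.round(q.x*1e3,1),"rms mm",np.round(1e3*np.sqrt((q.fun**2).mean()),2),len(Q))
    return q.x
def cal(v): 
    d=np.load(f"cal_{v}.npz"); return {k:d[k] for k in d.files}
E
cat > m1.py <<'E'
from hp import *
T,S=cal("top"),cal("side"); r=np.radians
def e(v,k,o,p,q,ax,tol=4): 
    s=T if v=="t" else S; return (s,edgepts(s,v,k,*o,p,q,tol),ax)
c3=lambda p,z:ray(T,[p],z)[0]
o1,o2,o3=(185,238),(373,203),(448,268); s1,s2,s3=(280,288),(275,145),(335,120)
print("square base"); rect([e("t","w",o1,(49,60),(49,190),1),e("t","w",o1,(196,60),(196,190),1),e("t","w",o1,(52,195),(98,195),0),e("t","w",o1,(147,53),(192,53),0)],(.092,.092),(0,.018),c3((215,268),.018),0)
a=ray(T,[(185+157/4,238+126/4)],.03)
print("fish"); cf=c3((214,267),.03); d=ray(T,[(220,253),(228.7,286)],.03); th=np.arctan2(*(d[0]-d[1])[::-1])
rect([e("t","l",o1,(142,65),(174,190),1),e("t","w",o1,(112,31),(130,27),0),e("t","w",o1,(148,205),(172,199),0),
 e("s","l",s1,(42,160),(185,147),1)],(.110,.044),(.018,.03),cf,th)
rect([e("s","w",s1,(30,90),(36,150),0),e("s","w",s1,(210,88),(212,108),0),e("t","l",o1,(142,65),(174,190),1)],(.110,.044),(.018,.03),cf,th)
ce=c3((397,236),.03); d=ray(T,[(394,247),(415,241.5)],.03); th=np.arctan2(*(d[1]-d[0])[::-1])
print("elephant"); 
rect([e("t","l",o2,(84,180),(170,156),1),e("t","l",o2,(55,95),(79,175),0),e("t","l",o2,(58,89),(85,81),1)],(.06,.06),(.018,.03),ce,th)
rect([e("t","l",o2,(84,180),(170,156),1),e("t","l",o2,(55,95),(79,175),0)],(.06,.06),(.018,.03),ce,th)
print("side: ",np.round(ray(S,toimg([(82,210),(166,191)],*s2),.018)*1e3))
print("long base"); cb=c3((478,301),.018); d=ray(T,[(448+12/4,268+214/4),(448+108/4,268+2/4)],.018); th=np.arctan2(*(d[1]-d[0])[::-1])
rect([e("t","w",o3,(16,206),(102,8),1),e("t","w",o3,(118,4),(215,45),0),e("t","w",o3,(16,218),(125,261),0),e("t","w",o3,(136,258),(162,195),1),
  e("s","w",s3,(25,154),(175,212),1),e("s","w",s3,(185,210),(217,170),0)],(.15,.08),(0,.018),cb,th)
k=contour(T,"t","w",*o2); k=k[((k[:,0]<75)&(k[:,0]>30))|((k[:,1]>160)&(k[:,0]<170))|((k[:,1]<70)&(k[:,0]<120))]
k2=contour(S,"s","w",*s2); k2=k2[(k2[:,1]>170)]
print("round base"); circ([(T,toimg(k,*o2)),(S,toimg(k2,*s2))],.047,(0,.018),c3((399,236),.018))
k=contour(T,"t","l",*o3); k=k[(k[:,0]<125)]
k2=contour(S,"s","l",*s3); k2=k2[(k2[:,1]>130)&(k2[:,0]>80)&(k2[:,0]<175)]
print("owl"); circ([(T,toimg(k,*o3)),(S,toimg(k2,*s3))],.03,(.018,.03),c3((476,304),.03))
g=cv2.inRange(T["img"],(0,0,0),(60,60,60)); n,lab,stt,cen=cv2.connectedComponentsWithStats(g); i=lab[291,308]
c=cv2.findContours((lab==i).astype(np.uint8),cv2.RETR_EXTERNAL,2)[0][0]; w=ray(T,c[:,0],.004); print("pad",cv2.minAreaRect(w.astype(np.float32)*1000))
print("head,jar approx",c3((300,212),.06),c3((485,226),.1))
E
python3 m1.py
```

```text
square base
c [555.8 331.6] th -1.4 edge ths [-2.4 -0.4 -1.3 -1.3] res mm [-2.1 -2.1 -2.  -2. ]
fish
c [557.3 331.2] th 14.1 edge ths [14.6  6.6 14.6 13.9] res mm [-0.5 -0.8 -0.8 -0.5]
c [554.2 331. ] th 14.1 edge ths [12.8  5.8 14.6] res mm [-1.3 -1.3 -0. ]
elephant
c [ 633.2 -134.5] th -73.0 edge ths [-73.2 -73.  -71.2] res mm [-0.6  0.  -0.6]
c [ 633.7 -134.3] th -73.1 edge ths [-73.2 -73. ] res mm [0. 0.]
side:  [[ 651. -100.]
 [ 593. -129.]]
long base
c [ 460.3 -321.9] th -25.5 edge ths [-25.8 -25.3 -24.8 -25.9 -25.5 -25. ] res mm [ 1.4 -3.1 -0.2 -5.7 -7.1 -2.8]
round base
circ [ 631.  -134.8] rms mm 1.53 308
circ [ 629.5 -142.2] rms mm 1.79 214
circ [ 630.7 -136.5] rms mm 3.03 522
owl
circ [ 456.3 -320.4] rms mm 0.66 151
circ [ 454.2 -317.9] rms mm 14.73 186
circ [ 455.3 -319.5] rms mm 11.45 337
pad ((135.6111297607422, 692.0513916015625), (0.0, 0.0), 0.0)
head,jar approx [0.68489124 0.11636499] [ 0.63438158 -0.32271688]
```

```bash
python3 - <<'E'
s=open('hp.py').read()
s=s.replace("c=np.linalg.lstsq(A,b,rcond=None)[0]","c=np.linalg.lstsq(A,b,rcond=None)[0]\n    if len(A)>3: A3=np.c_[A,np.ones(len(A))]; c3=np.linalg.lstsq(A3,b,rcond=None)[0]; print('  with growth',np.round(c3*1e3,1),np.round((b-A3@c3)*1e3,1))")
s=s.replace("        print(\"circ\"","        f=least_squares(lambda c:np.linalg.norm(Q-c[:2],axis=1)-c[2],[*rough,r],loss='soft_l1',f_scale=.001); print('  free r',np.round(f.x*1e3,1),np.round(1e3*np.sqrt((f.fun**2).mean()),2))\n        print(\"circ\"")
open('hp.py','w').write(s)
m=open('m1.py').read()
m=m.replace(""",
  e("s","w",s3,(25,154),(175,212),1),e("s","w",s3,(185,210),(217,170),0)]""","]").replace("(k2[:,1]>130)&","(k2[:,1]>135)&(k2[:,1]<180)&")
m=m[:m.index("g=cv2")]+"""
g=cv2.inRange(T["img"],(0,0,0),(75,75,75)); n,lab,stt,cen=cv2.connectedComponentsWithStats(g); print(T["img"][285,305]);i=lab[285,305]
c=cv2.findContours((lab==i).astype(np.uint8),cv2.RETR_EXTERNAL,cv2.CHAIN_APPROX_NONE)[0][0]; w=ray(T,c[:,0],.004); print("pad",cv2.minAreaRect(w.astype(np.float32)*1000))
"""
open('m1.py','w').write(m)
E
python3 m1.py
```

```text
square base
  with growth [555.8 331.6  -2. ] [-0. -0.  0.  0.]
c [555.8 331.6] th -1.4 edge ths [-2.4 -0.4 -1.3 -1.3] res mm [-2.1 -2.1 -2.  -2. ]
fish
  with growth [557.3 331.2  -0.7] [ 0.2 -0.2 -0.2  0.2]
c [557.3 331.2] th 14.1 edge ths [14.6  6.6 14.6 13.9] res mm [-0.5 -0.8 -0.8 -0.5]
c [554.2 331. ] th 14.1 edge ths [12.8  5.8 14.6] res mm [-1.3 -1.3 -0. ]
elephant
c [ 633.2 -134.5] th -73.0 edge ths [-73.2 -73.  -71.2] res mm [-0.6  0.  -0.6]
c [ 633.7 -134.3] th -73.1 edge ths [-73.2 -73. ] res mm [0. 0.]
side:  [[ 651. -100.]
 [ 593. -129.]]
long base
  with growth [ 460.6 -318.2   -1.9] [-0.2  0.2  0.2 -0.2]
c [ 460.6 -318.2] th -25.6 edge ths [-25.8 -25.3 -24.8 -25.9] res mm [-2.1 -1.7 -1.7 -2.1]
round base
  free r [ 630.1 -132.8   45.1] 0.61
circ [ 631.  -134.8] rms mm 1.53 308
  free r [ 628.9 -139.1   44.6] 1.09
circ [ 629.5 -142.2] rms mm 1.79 214
  free r [ 629.7 -133.6   44.7] 2.56
circ [ 630.7 -136.5] rms mm 3.03 522
owl
  free r [ 456.3 -319.7   29.4] 0.61
circ [ 456.3 -320.4] rms mm 0.66 151
  free r [ 454.4 -320.    30.6] 1.54
circ [ 454.2 -319.2] rms mm 1.57 135
  free r [ 455.4 -320.6   30.5] 1.46
circ [ 455.4 -320. ] rms mm 1.47 286
[65 58 59]
pad ((496.9488220214844, 103.2524185180664), (126.09513092041016, 125.92982482910156), 18.733741760253906)
```

```bash
cat > mv.py <<'E'
from hp import *
from plant import get_state
def Rd(phi):
    y=np.array([np.cos(phi),np.sin(phi),0]); z=np.array([0,0,-1.]); return np.c_[np.cross(y,z),y,z]
def plan(*tg,p0=None,phi0=None):
    """tg: (x,y,z mm,phi deg) targets, each its own call"""
    st=get_state(); p=st["tool_pos"]; Rc=R.from_quat(st["eef_rot"]).as_matrix()
    print("t %.1f pos %s phi %.1f q7 %.2f q1 %.2f F %s open %.3f grip %.1f"%(st["clock"],np.round(p*1e3,1),np.degrees(np.arctan2(Rc[1,1],Rc[0,1])),st["q"][6],st["q"][0],np.round(st["contact_force"],1),st["opening"],st["finger_force"]))
    for x,y,z,f in tg:
        t=np.array([x,y,z])/1e3; Rt=Rd(np.radians(f))
        print(np.round(Rc.T@(t-p)/.3,3).tolist(),np.round(R.from_matrix(Rc.T@Rt).as_rotvec()/np.pi,3).tolist(),"mm %.0f deg %.0f"%(np.linalg.norm(t-p)*1e3,np.degrees(R.from_matrix(Rc.T@Rt).magnitude())))
        p,Rc=t,Rt
E
python3 -c "
from mv import *
plan((420,440,220,84),(556,331,190,104.1),(556,331,49,104.1))"
```

```text
t 0.2 pos [275.  560.9 238.2] phi 63.9 q7 -0.22 q1 -1.08 F [-0.3  0.6 -0.5] open 0.999 grip 0.0
[-0.611, -0.149, 0.061] [-0.0, -0.0, -0.112] mm 190 deg 20
[-0.489, -0.314, 0.1] [0.0, 0.0, -0.112] mm 177 deg 20
[0.0, 0.0, 0.47] [0.0, 0.0, 0.0] mm 141 deg 0
```

Request:
{"name": "send_rows", "arguments": {
  "targets": [
    [[-0.15,-0.037,0.015],[0,0,-0.028]],
    [[-0.3,-0.074,0.03],[0,0,-0.056]],
    [[-0.46,-0.112,0.046],[0,0,-0.084]],
    [[-0.611,-0.149,0.061],[0,0,-0.112]]
  ]
}}

```text
clock: 0.7
tool_pos: [0.4213, 0.4391, 0.2201]
eef_rot: [0.051, 0.999, -0.0, 0.0]
contact_force: [0.1, -0.1, -0.1]
opening: 0.998
finger_force: 0.0
```

Request:
{"name": "send_rows", "arguments": {
  "targets": [
    [[-0.12,-0.08,0.025],[0,0,-0.028]],
    [[-0.24,-0.16,0.05],[0,0,-0.056]],
    [[-0.37,-0.24,0.075],[0,0,-0.084]],
    [[-0.489,-0.314,0.1],[0,0,-0.112]],
    [[-0.489,-0.314,0.1],[0,0,-0.112]],
    [[-0.489,-0.314,0.1],[0,0,-0.112]]
  ]
}}

```text
clock: 1.45
tool_pos: [0.5555, 0.332, 0.1903]
eef_rot: [-0.124, 0.992, 0.0, -0.0]
contact_force: [-0.6, -0.1, 0.6]
opening: 1.001
finger_force: 0.0
```

```bash
python3 -c "
from mv import *
plan((556,331,49,104.1),(556,331,49,104.1))"
```

```text
t 1.4 pos [555.5 332.  190.3] phi 104.2 q7 0.88 q1 -0.39 F [-0.6 -0.1  0.6] open 1.001 grip 0.0
[-0.001, -0.004, 0.471] [0.0, -0.0, 0.001] mm 141 deg 0
[0.0, 0.0, 0.0] [0.0, 0.0, 0.0] mm 0 deg 0
```

Request:
{"name": "send_rows", "arguments": {
  "targets": [
    [[0,-0.003,0.1],[0,0,0]],
    [[0,-0.003,0.2],[0,0,0]],
    [[0,-0.003,0.29],[0,0,0]],
    [[0,-0.003,0.36],[0,0,0]],
    [[0,-0.003,0.42],[0,0,0]],
    [[0,-0.003,0.455],[0,0,0]],
    [[0,-0.003,0.471],[0,0,0]],
    [[0,-0.003,0.471],[0,0,0]]
  ]
}}

```text
clock: 2.45
tool_pos: [0.5566, 0.3308, 0.0493]
eef_rot: [-0.124, 0.992, 0.0, 0.0]
contact_force: [-0.4, 0.7, 0.6]
opening: 0.997
finger_force: 0.0
```

Request:
{"name": "send_rows", "arguments": {
  "targets": [
    [[0,0,0],[0,0,0]],
    [[0,0,0],[0,0,0]],
    [[0,0,0],[0,0,0]],
    [[0,0,0],[0,0,0]],
    [[0,0,0],[0,0,0]],
    [[0,0,0],[0,0,0]],
    [[0,0,0],[0,0,0]],
    [[0,0,0],[0,0,0]]
  ],
  "fingers": 0,
  "newtons": 25
}}

```text
clock: 3.45
tool_pos: [0.5564, 0.3303, 0.0491]
eef_rot: [-0.124, 0.992, -0.0, -0.0]
contact_force: [-0.2, -1.2, 0.0]
opening: 0.313
finger_force: 25.0
```

Request:
{"name": "send_rows", "arguments": {
  "targets": [
    [[0,0,-0.02],[0,0,0]],
    [[0,0,-0.06],[0,0,0]],
    [[0,0,-0.12],[0,0,0]],
    [[0,0,-0.2],[0,0,0]],
    [[0,0,-0.28],[0,0,0]],
    [[0,0,-0.35],[0,0,0]],
    [[0,0,-0.35],[0,0,0]]
  ]
}}

```text
clock: 4.32
tool_pos: [0.5575, 0.3317, 0.1569]
eef_rot: [-0.124, 0.992, 0.001, 0.002]
contact_force: [0.3, 0.2, -3.3]
opening: 0.315
finger_force: 25.0
```

```bash
python3 -c "
from mv import *
plan((497,103,90,108.7),(497,103,35.2,108.7))"
```

```text
t 4.3 pos [557.5 331.7 156.9] phi 104.2 q7 0.86 q1 -0.39 F [ 0.3  0.2 -3.3] open 0.315 grip 25.0
[0.384, -0.69, 0.22] [0.001, 0.002, -0.025] mm 246 deg 5
[0.0, 0.0, 0.183] [0.0, 0.0, 0.0] mm 55 deg 0
```

Request:
{"name": "send_rows", "arguments": {
  "targets": [
    [[0.02,-0.035,0.01],[0,0,-0.003]],
    [[0.06,-0.1,0.03],[0,0,-0.005]],
    [[0.11,-0.19,0.06],[0,0,-0.008]],
    [[0.16,-0.28,0.1],[0,0,-0.011]],
    [[0.21,-0.37,0.13],[0,0,-0.014]],
    [[0.26,-0.46,0.16],[0,0,-0.018]],
    [[0.31,-0.55,0.19],[0,0,-0.021]],
    [[0.35,-0.63,0.21],[0,0,-0.024]],
    [[0.375,-0.675,0.22],[0,0,-0.025]],
    [[0.384,-0.69,0.22],[0,0,-0.025]],
    [[0.384,-0.69,0.22],[0,0,-0.025]],
    [[0.384,-0.69,0.22],[0,0,-0.025]]
  ]
}}

```text
clock: 5.82
tool_pos: [0.496, 0.1031, 0.0884]
eef_rot: [-0.163, 0.987, 0.001, 0.001]
contact_force: [0.2, 0.1, -3.1]
opening: 0.312
finger_force: 25.0
```

Request:
{"name": "send_rows", "arguments": {
  "targets": [
    [[0,0,0.04],[0,0,0]],
    [[0,0,0.08],[0,0,0]],
    [[0,0,0.12],[0,0,0]],
    [[0,0,0.15],[0,0,0]],
    [[0,0,0.165],[0,0,0]],
    [[0,0,0.17],[0,0,0]],
    [[0,0,0.17],[0,0,0]],
    [[0,0,0.17],[0,0,0]]
  ]
}}

```text
clock: 6.82
tool_pos: [0.4957, 0.1018, 0.0374]
eef_rot: [-0.162, 0.987, 0.0, 0.0]
contact_force: [1.1, 0.5, -2.7]
opening: 0.321
finger_force: 25.0
```

```bash
python3 -c "
from mv import *
plan((497,103,35,108.7))"
```

```text
t 6.8 pos [495.7 101.8  37.4] phi 108.7 q7 0.93 q1 -0.16 F [ 1.1  0.5 -2.7] open 0.321 grip 25.0
[-0.005, 0.003, 0.008] [0.0, 0.0, -0.0] mm 3 deg 0
```

Down in small steps until contact shows.

Request:
{"name": "send_rows", "arguments": {
  "targets": [
    [[0,0,0.003],[0,0,0]],
    [[0,0,0.006],[0,0,0]],
    [[0,0,0.006],[0,0,0]],
    [[0,0,0.006],[0,0,0]]
  ]
}}

```text
clock: 7.32
tool_pos: [0.4955, 0.1017, 0.0353]
eef_rot: [-0.163, 0.987, 0.0, 0.0]
contact_force: [-0.2, 0.7, -1.8]
opening: 0.316
finger_force: 25.0
```

Request:
{"name": "send_rows", "arguments": {
  "targets": [
    [[0,0,0.003],[0,0,0]],
    [[0,0,0.003],[0,0,0]],
    [[0,0,0.003],[0,0,0]]
  ]
}}

```text
clock: 7.7
tool_pos: [0.4956, 0.1017, 0.035]
eef_rot: [-0.163, 0.987, -0.0, 0.0]
contact_force: [-1.3, -0.5, 4.9]
opening: 0.311
finger_force: 25.0
```

Request:
{"name": "send_rows", "arguments": {
  "targets": [
    [[0,0,0],[0,0,0]],
    [[0,0,0],[0,0,0]],
    [[0,0,0],[0,0,0]],
    [[0,0,0],[0,0,0]],
    [[0,0,0],[0,0,0]],
    [[0,0,0],[0,0,0]]
  ],
  "fingers": 1
}}

```text
clock: 8.45
tool_pos: [0.4955, 0.1017, 0.0344]
eef_rot: [-0.162, 0.987, 0.0, 0.0]
contact_force: [0.3, 0.5, -0.4]
opening: 0.968
finger_force: 0.0
```

Request:
{"name": "send_rows", "arguments": {
  "targets": [
    [[0,0,-0.03],[0,0,0]],
    [[0,0,-0.1],[0,0,0]],
    [[0,0,-0.2],[0,0,0]],
    [[0,0,-0.32],[0,0,0]],
    [[0,0,-0.44],[0,0,0]],
    [[0,0,-0.52],[0,0,0]],
    [[0,0,-0.52],[0,0,0]],
    [[0,0,-0.52],[0,0,0]]
  ]
}}

```text
clock: 9.45
tool_pos: [0.495, 0.1013, 0.1899]
eef_rot: [-0.162, 0.987, -0.0, -0.0]
contact_force: [0.1, 0.6, -0.8]
opening: 1.0
finger_force: 0.0
```

```bash
python3 -c "
from mv import *
plan((633.5,-134.4,190,17),(633.5,-134.4,56,17))"
```

```text
t 9.4 pos [495.  101.3 189.9] phi 108.7 q7 1.11 q1 0.01 F [ 0.1  0.6 -0.8] open 1.000 grip 0.0
[-0.186, -0.892, -0.0] [-0.0, -0.0, 0.509] mm 273 deg 92
[0.0, 0.0, 0.447] [0.0, 0.0, 0.0] mm 134 deg 0
```

Request:
{"name": "send_rows", "arguments": {
  "targets": [
    [[-0.01,-0.06,0],[0,0,-0.045]],
    [[-0.03,-0.15,0],[0,0,-0.09]],
    [[-0.05,-0.25,0],[0,0,-0.14]],
    [[-0.075,-0.36,0],[0,0,-0.19]],
    [[-0.1,-0.47,0],[0,0,-0.24]],
    [[-0.12,-0.58,0],[0,0,-0.29]],
    [[-0.14,-0.68,0],[0,0,-0.34]],
    [[-0.16,-0.78,0],[0,0,-0.39]],
    [[-0.18,-0.86,0],[0,0,-0.44]],
    [[-0.186,-0.892,0],[0,0,-0.491]],
    [[-0.186,-0.892,0],[0,0,-0.491]],
    [[-0.186,-0.892,0],[0,0,-0.491]]
  ]
}}

```text
clock: 10.95
tool_pos: [0.6279, -0.1293, 0.1837]
eef_rot: [0.801, -0.598, 0.001, 0.002]
contact_force: [-0.0, 0.6, 1.2]
opening: 0.999
finger_force: 0.0
```

```bash
python3 - <<'E'
from mv import *
plan((633.5,-134.4,56,197))
T=shot("top","pics/t2.png"); S=shot("side","pics/s2.png")
cv2.imwrite("pics/v2.png",np.hstack([crop(T["img"],270,255,75,5),crop(S["img"],300,215,75,5)]))
E
```

```text
t 10.9 pos [ 627.9 -129.3  183.7] phi -163.5 q7 2.65 q1 0.73 F [-0.   0.6  1.2] open 0.999 grip 0.0
[0.02, -0.014, 0.426] [0.001, -0.001, -0.003] mm 128 deg 1
```

View pics/v2.png

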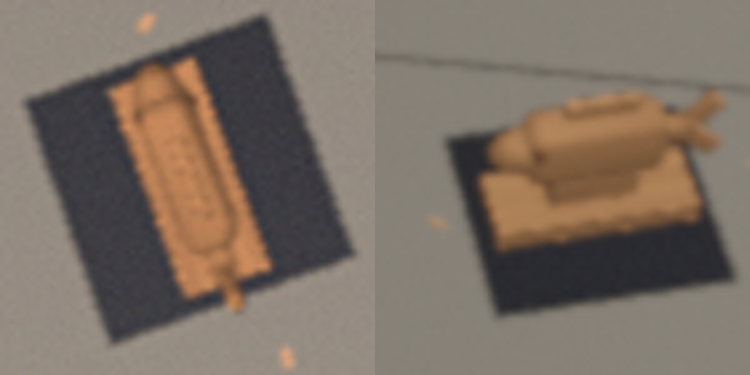

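The fish stands upright on the pad. The last joint is at its range limit (q7 = 2.65), so I'll turn the wrist back by a half turn.

Request:
{"name": "send_rows", "arguments": {
  "targets": [
    [[0,0,0],[0,0,0.045]],
    [[0,0,0],[0,0,0.1]],
    [[0,0,0],[0,0,0.155]],
    [[0,0,0],[0,0,0.21]],
    [[0,0,0],[0,0,0.265]],
    [[0,0,0],[0,0,0.32]],
    [[0,0,0],[0,0,0.375]],
    [[0,0,0],[0,0,0.43]],
    [[0,0,0],[0,0,0.485]],
    [[0,0,0],[0,0,0.5]],
    [[0,0,0],[0,0,0.5]]
  ]
}}

```text
clock: 12.42
tool_pos: [0.6298, -0.1268, 0.1892]
eef_rot: [-0.146, 0.989, -0.003, 0.003]
contact_force: [-0.5, -0.0, -0.1]
opening: 0.997
finger_force: 0.0
```

```bash
python3 -c "
from mv import *
plan((633.5,-134.4,190,17))"
```

```text
t 12.4 pos [ 629.8 -126.8  189.2] phi 106.8 q7 1.16 q1 0.69 F [-0.5 -0.  -0.1] open 0.997 grip 0.0
[-0.004, -0.028, -0.002] [-0.001, 0.003, 0.499] mm 8 deg 90
```

Request:
{"name": "send_rows", "arguments": {
  "targets": [
    [[0,-0.014,0],[0,0.002,0.045]],
    [[-0.004,-0.028,-0.002],[0,0.003,0.1]],
    [[-0.004,-0.028,-0.002],[0,0.003,0.155]],
    [[-0.004,-0.028,-0.002],[0,0.003,0.21]],
    [[-0.004,-0.028,-0.002],[0,0.003,0.265]],
    [[-0.004,-0.028,-0.002],[0,0.003,0.32]],
    [[-0.004,-0.028,-0.002],[0,0.003,0.375]],
    [[-0.004,-0.028,-0.002],[0,0.003,0.43]],
    [[-0.004,-0.028,-0.002],[-0.001,0.003,0.485]],
    [[-0.004,-0.028,-0.002],[-0.001,0.003,0.499]],
    [[-0.004,-0.028,-0.002],[-0.001,0.003,0.499]],
    [[-0.004,-0.028,-0.002],[-0.001,0.003,0.499]]
  ]
}}

```text
clock: 13.92
tool_pos: [0.633, -0.1355, 0.1887]
eef_rot: [0.596, 0.803, 0.0, -0.001]
contact_force: [-0.4, -0.9, -0.3]
opening: 1.003
finger_force: 0.0
```

```bash
python3 -c "
from mv import *
plan((633.5,-134.4,56,17)); print(get_state()['q'].round(2), get_state()['eef_rot'])"
```

```text
t 13.9 pos [ 633.  -135.5  188.7] phi 16.9 q7 -0.24 q1 0.60 F [-0.4 -0.9 -0.3] open 1.003 grip 0.0
[0.002, 0.003, 0.442] [-0.0, -0.001, -0.001] mm 133 deg 0
[ 0.6   0.94 -0.96  1.52  0.82  1.13 -0.24] [ 5.95542464e-01  8.03323405e-01  3.51960221e-04 -7.45283982e-04]
```

Request:
{"name": "send_rows", "arguments": {
  "targets": [
    [[0.002,0.003,0.08],[0,0,0]],
    [[0.002,0.003,0.17],[0,0,0]],
    [[0.002,0.003,0.26],[0,0,0]],
    [[0.002,0.003,0.33],[0,0,0]],
    [[0.002,0.003,0.39],[0,0,0]],
    [[0.002,0.003,0.43],[0,0,0]],
    [[0.002,0.003,0.442],[0,0,0]],
    [[0.002,0.003,0.442],[0,0,0]]
  ]
}}

```text
clock: 14.92
tool_pos: [0.6337, -0.1349, 0.0561]
eef_rot: [0.596, 0.803, 0.0, -0.001]
contact_force: [0.9, -0.0, 0.3]
opening: 0.999
finger_force: 0.0
```

Request:
{"name": "send_rows", "arguments": {
  "targets": [
    [[0,0,0],[0,0,0]],
    [[0,0,0],[0,0,0]],
    [[0,0,0],[0,0,0]],
    [[0,0,0],[0,0,0]],
    [[0,0,0],[0,0,0]],
    [[0,0,0],[0,0,0]],
    [[0,0,0],[0,0,0]]
  ],
  "fingers": 0,
  "newtons": 25
}}

```text
clock: 15.8
tool_pos: [0.6328, -0.1351, 0.0558]
eef_rot: [0.596, 0.803, -0.0, -0.001]
contact_force: [-3.5, -0.4, 2.9]
opening: 0.493
finger_force: 25.0
```

Request:
{"name": "send_rows", "arguments": {
  "targets": [
    [[0,0,-0.02],[0,0,0]],
    [[0,0,-0.06],[0,0,0]],
    [[0,0,-0.13],[0,0,0]],
    [[0,0,-0.22],[0,0,0]],
    [[0,0,-0.32],[0,0,0]],
    [[0,0,-0.42],[0,0,0]],
    [[0,0,-0.5],[0,0,0]],
    [[0,0,-0.5],[0,0,0]],
    [[0,0,-0.5],[0,0,0]]
  ]
}}

```text
clock: 16.92
tool_pos: [0.6331, -0.1354, 0.2054]
eef_rot: [0.596, 0.803, -0.0, -0.001]
contact_force: [0.8, 0.3, -2.8]
opening: 0.498
finger_force: 25.0
```

```bash
python3 -c "
from mv import *
plan((590,110,206,8),(556,331.6,206,-1.4),(556,331.6,75,-1.4)); print(get_state()['q'].round(2))"
```

```text
t 16.9 pos [ 633.1 -135.4  205.4] phi 16.8 q7 -0.22 q1 0.61 F [ 0.8  0.3 -2.8] open 0.498 grip 25.0
[0.825, 0.099, -0.001] [-0.001, -0.0, 0.049] mm 249 deg 9
[0.747, -0.009, 0.0] [0.0, 0.0, 0.052] mm 224 deg 9
[0.0, 0.0, 0.437] [0.0, 0.0, 0.0] mm 131 deg 0
[ 0.61  0.92 -0.97  1.5   0.8   1.15 -0.22]
```

Request:
{"name": "send_rows", "arguments": {
  "targets": [
    [[0.03,0.004,0],[0,0,0.002]],
    [[0.09,0.011,0],[0,0,0.005]],
    [[0.17,0.02,0],[0,0,0.01]],
    [[0.26,0.031,0],[0,0,0.015]],
    [[0.35,0.042,0],[0,0,0.02]],
    [[0.44,0.053,0],[0,0,0.025]],
    [[0.53,0.064,0],[0,0,0.03]],
    [[0.62,0.074,0],[0,0,0.036]],
    [[0.7,0.084,0],[0,0,0.041]],
    [[0.77,0.092,0],[0,0,0.045]],
    [[0.825,0.099,0],[0,0,0.049]]
  ]
}}

```text
clock: 18.3
tool_pos: [0.5895, 0.112, 0.2055]
eef_rot: [0.656, 0.755, -0.0, -0.002]
contact_force: [-0.7, -0.6, -2.7]
opening: 0.494
finger_force: 25.0
```

Request:
{"name": "send_rows", "arguments": {
  "targets": [
    [[0.06,0,0],[0,0,0.004]],
    [[0.13,-0.001,0],[0,0,0.009]],
    [[0.21,-0.002,0],[0,0,0.014]],
    [[0.29,-0.003,0],[0,0,0.02]],
    [[0.37,-0.004,0],[0,0,0.026]],
    [[0.45,-0.005,0],[0,0,0.032]],
    [[0.53,-0.006,0],[0,0,0.038]],
    [[0.61,-0.007,0],[0,0,0.043]],
    [[0.68,-0.008,0],[0,0,0.047]],
    [[0.73,-0.009,0],[0,0,0.051]],
    [[0.747,-0.009,0],[0,0,0.052]],
    [[0.747,-0.009,0],[0,0,0.052]]
  ]
}}

```text
clock: 19.8
tool_pos: [0.5568, 0.3316, 0.2063]
eef_rot: [0.716, 0.698, -0.0, -0.001]
contact_force: [1.2, -0.0, -2.4]
opening: 0.498
finger_force: 25.0
```

```bash
python3 -c "
from mv import *
plan((556,331.6,64,-1.4)); print(get_state()['q'].round(2))"
```

```text
t 19.8 pos [556.8 331.6 206.3] phi -1.4 q7 -1.22 q1 -0.19 F [ 1.2 -0.  -2.4] open 0.498 grip 25.0
[-0.0, -0.002, 0.474] [-0.0, -0.0, 0.0] mm 142 deg 0
[-0.19  0.88 -0.85  1.5   0.7   1.09 -1.22]
```

Request:
{"name": "send_rows", "arguments": {
  "targets": [
    [[0,-0.002,0.03],[0,0,0]],
    [[0,-0.002,0.1],[0,0,0]],
    [[0,-0.002,0.18],[0,0,0]],
    [[0,-0.002,0.26],[0,0,0]],
    [[0,-0.002,0.33],[0,0,0]],
    [[0,-0.002,0.39],[0,0,0]],
    [[0,-0.002,0.44],[0,0,0]],
    [[0,-0.002,0.47],[0,0,0]],
    [[0,-0.002,0.485],[0,0,0]],
    [[0,-0.002,0.491],[0,0,0]],
    [[0,-0.002,0.491],[0,0,0]]
  ]
}}

```text
clock: 21.18
tool_pos: [0.5562, 0.3324, 0.0596]
eef_rot: [0.716, 0.698, 0.0, -0.001]
contact_force: [-0.3, -0.2, -3.0]
opening: 0.493
finger_force: 25.0
```

Request:
{"name": "send_rows", "arguments": {
  "targets": [
    [[0,0,0.003],[0,0,0]],
    [[0,0,0.006],[0,0,0]],
    [[0,0,0.006],[0,0,0]],
    [[0,0,0.006],[0,0,0]]
  ]
}}

```text
clock: 21.68
tool_pos: [0.5559, 0.3321, 0.0574]
eef_rot: [0.716, 0.698, -0.0, -0.001]
contact_force: [0.2, -0.4, -0.8]
opening: 0.497
finger_force: 25.0
```

Request:
{"name": "send_rows", "arguments": {
  "targets": [
    [[0,0,0.003],[0,0,0]],
    [[0,0,0.003],[0,0,0]],
    [[0,0,0.003],[0,0,0]]
  ]
}}

```text
clock: 22.05
tool_pos: [0.5559, 0.3322, 0.0564]
eef_rot: [0.716, 0.698, -0.0, -0.001]
contact_force: [-0.6, -0.3, -2.8]
opening: 0.493
finger_force: 25.0
```

Request:
{"name": "send_rows", "arguments": {
  "targets": [
    [[0,0,0.003],[0,0,0]],
    [[0,0,0.003],[0,0,0]],
    [[0,0,0.003],[0,0,0]]
  ]
}}

```text
clock: 22.42
tool_pos: [0.556, 0.3323, 0.0558]
eef_rot: [0.716, 0.698, 0.0, -0.001]
contact_force: [0.1, -0.8, 0.2]
opening: 0.497
finger_force: 25.0
```

Request:
{"name": "send_rows", "arguments": {
  "targets": [
    [[0,0,0],[0,0,0]],
    [[0,0,0],[0,0,0]],
    [[0,0,0],[0,0,0]],
    [[0,0,0],[0,0,0]],
    [[0,0,0],[0,0,0]],
    [[0,0,0],[0,0,0]]
  ],
  "fingers": 1
}}

```text
clock: 23.18
tool_pos: [0.556, 0.3321, 0.0556]
eef_rot: [0.716, 0.698, -0.0, -0.001]
contact_force: [-0.7, 1.0, -0.3]
opening: 1.004
finger_force: 0.0
```

Request:
{"name": "send_rows", "arguments": {
  "targets": [
    [[0,0,-0.03],[0,0,0]],
    [[0,0,-0.1],[0,0,0]],
    [[0,0,-0.2],[0,0,0]],
    [[0,0,-0.32],[0,0,0]],
    [[0,0,-0.44],[0,0,0]],
    [[0,0,-0.5],[0,0,0]],
    [[0,0,-0.5],[0,0,0]]
  ]
}}

```text
clock: 24.05
tool_pos: [0.5566, 0.3325, 0.2073]
eef_rot: [0.716, 0.698, 0.001, -0.001]
contact_force: [-0.0, -1.3, 0.0]
opening: 1.0
finger_force: 0.0
```

```bash
python3 -c "
from mv import *
plan((570,90,206,3),(520,-140,206,10),(456,-320,206,17),(456,-320,65,17)); print(get_state()['q'].round(2))"
```

```text
t 24.1 pos [556.6 332.5 207.3] phi -1.4 q7 -1.22 q1 -0.19 F [-0.  -1.3  0. ] open 1.000 grip 0.0
[-0.807, 0.064, 0.002] [0.0, -0.001, -0.024] mm 243 deg 4
[-0.757, -0.207, 0.0] [0.0, 0.0, -0.039] mm 235 deg 7
[-0.554, -0.314, 0.0] [0.0, 0.0, -0.039] mm 191 deg 7
[0.0, 0.0, 0.47] [0.0, 0.0, 0.0] mm 141 deg 0
[-0.19  0.87 -0.85  1.51  0.7   1.08 -1.22]
```

Request:
{"name": "send_rows", "arguments": {
  "targets": [
    [[-0.08,0.006,0],[0,0,-0.003]],
    [[-0.2,0.016,0],[0,0,-0.006]],
    [[-0.35,0.028,0],[0,0,-0.01]],
    [[-0.5,0.04,0],[0,0,-0.015]],
    [[-0.65,0.052,0],[0,0,-0.02]],
    [[-0.807,0.064,0.002],[0,0,-0.024]]
  ]
}}

```text
clock: 24.8
tool_pos: [0.5687, 0.0876, 0.2031]
eef_rot: [0.688, 0.725, -0.001, -0.002]
contact_force: [0.8, 0.7, 0.4]
opening: 1.001
finger_force: 0.0
```

Request:
{"name": "send_rows", "arguments": {
  "targets": [
    [[-0.15,-0.041,0],[0,0,-0.008]],
    [[-0.3,-0.082,0],[0,0,-0.016]],
    [[-0.45,-0.123,0],[0,0,-0.024]],
    [[-0.6,-0.164,0],[0,0,-0.032]],
    [[-0.757,-0.207,0],[0,0,-0.039]]
  ]
}}

```text
clock: 25.42
tool_pos: [0.5177, -0.142, 0.203]
eef_rot: [0.643, 0.766, -0.001, -0.002]
contact_force: [1.0, 0.4, -0.8]
opening: 0.999
finger_force: 0.0
```

Request:
{"name": "send_rows", "arguments": {
  "targets": [
    [[-0.14,-0.08,0],[0,0,-0.01]],
    [[-0.28,-0.16,0],[0,0,-0.02]],
    [[-0.4,-0.227,0],[0,0,-0.03]],
    [[-0.5,-0.283,0],[0,0,-0.035]],
    [[-0.554,-0.314,0],[0,0,-0.039]],
    [[-0.554,-0.314,0],[0,0,-0.039]],
    [[-0.554,-0.314,0],[0,0,-0.039]]
  ]
}}

```text
clock: 26.3
tool_pos: [0.4551, -0.3191, 0.2038]
eef_rot: [0.594, 0.804, 0.001, -0.002]
contact_force: [0.7, 0.0, 0.6]
opening: 1.001
finger_force: 0.0
```

```bash
python3 - <<'E'
from mv import *
plan((456,-320,65,17)); print(get_state()['q'].round(2))
T=shot("top","pics/t3.png"); S=shot("side","pics/s3.png")
np.savez("cal3_top.npz",**{k:np.array(v) for k,v in T.items()});np.savez("cal3_side.npz",**{k:np.array(v) for k,v in S.items()})
def ov(s,x,y):
    c=crop(s["img"],x,y,66,4)
    for m,col in zip(masks(s["img"])[:2],((255,0,0),(0,255,0))):
        m=crop(m.astype(np.uint8)*255,x,y,66,4); cs,_=cv2.findContours((m>127).astype(np.uint8),cv2.RETR_LIST,cv2.CHAIN_APPROX_NONE); cv2.drawContours(c,cs,-1,col,1)
    return c
cv2.imwrite("pics/v3.png",np.vstack([np.hstack([ov(T,185,238),ov(T,373,203),ov(T,275,258)]),np.hstack([ov(S,280,288),ov(S,275,145),ov(S,310,215)])]))
E
```

```text
t 26.3 pos [ 455.1 -319.1  203.8] phi 17.0 q7 0.03 q1 1.09 F [0.7 0.  0.6] open 1.001 grip 0.0
[-0.005, 0.003, 0.463] [-0.0, -0.001, 0.0] mm 139 deg 0
[ 1.09  0.83 -1.02  1.79  0.83  1.02  0.03]
```

View pics/v3.png

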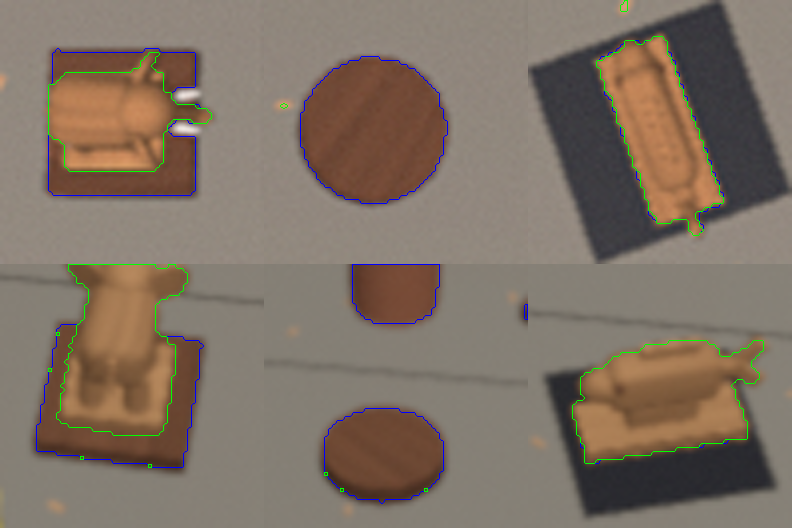

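Top: elephant on the square base, the round base is free (crop circle centred about 374,130), fish on the pad with all edges visible. Measuring numerically.

```bash
cat > m3.py <<'E'
from hp import *
def cal3(v): 
    d=np.load(f"cal3_{v}.npz"); return {k:d[k] for k in d.files}
T,S=cal3("top"),cal3("side")
def e(s,k,o,p,q,ax,tol=4): return (s,edgepts(s,"",k,*o,p,q,tol),ax)
c3=lambda p,z:ray(T,[p],z)[0]
o1,o2,o4=(185,238),(373,203),(275,258); s1,s4=(280,288),(310,215)
print("elephant"); rect([e(T,"l",o1,(70,171),(155,171),0),e(T,"l",o1,(163,80),(163,103),1),e(T,"l",o1,(163,125),(163,165),1)],(.06,.06),(.018,.03),(.556,.3316),np.radians(-1.4))
k=contour(T,"","w",*o2); k=k[(k[:,0]>32)]
print("round"); circ([(T,toimg(k,*o2))],.047,(0,.018),np.array([.63,-.133]))
print("fish on pad"); p4=c3((305.5,292),.016)
rect([e(T,"l",o4,(71,70),(128,-0+216),1,1) if 0 else e(T,"l",o4,(140,45),(193,200),1,5),e(T,"l",o4,(72,70),(126,215),1,6),e(T,"l",o4,(160,219),(190,206),0)],(.11,.044),(.004,.016),p4,np.radians(18.7))
E
python3 m3.py
```

```text
elephant
c [555.7 335.1] th -1.1 edge ths [-1.3  2.5 -0.3] res mm [ 0.  -0.3  0.3]
round
  free r [ 629.9 -132.5   45. ] 0.65
circ [ 630.1 -132.5] rms mm 2.16 455
  free r [ 629.9 -132.5   45. ] 0.65
circ [ 630.1 -132.5] rms mm 2.16 455
fish on pad
c [496.2 102.7] th 19.0 edge ths [19.  18.9 27.6] res mm [-0. -0.  0.]
```

Request:
{"name": "send_rows", "arguments": {
  "targets": [
    [[-0.005,0.003,0.05],[0,0,0]],
    [[-0.005,0.003,0.12],[0,0,0]],
    [[-0.005,0.003,0.2],[0,0,0]],
    [[-0.005,0.003,0.28],[0,0,0]],
    [[-0.005,0.003,0.35],[0,0,0]],
    [[-0.005,0.003,0.41],[0,0,0]],
    [[-0.005,0.003,0.45],[0,0,0]],
    [[-0.005,0.003,0.463],[0,0,0]],
    [[-0.005,0.003,0.463],[0,0,0]]
  ]
}}

```text
clock: 27.52
tool_pos: [0.4563, -0.3215, 0.0655]
eef_rot: [0.595, 0.804, 0.0, -0.001]
contact_force: [0.9, 0.3, -0.3]
opening: 0.998
finger_force: 0.0
```

Request:
{"name": "send_rows", "arguments": {
  "targets": [
    [[0,0,0],[0,0,0]],
    [[0,0,0],[0,0,0]],
    [[0,0,0],[0,0,0]],
    [[0,0,0],[0,0,0]],
    [[0,0,0],[0,0,0]],
    [[0,0,0],[0,0,0]],
    [[0,0,0],[0,0,0]]
  ],
  "fingers": 0,
  "newtons": 25
}}

```text
clock: 28.4
tool_pos: [0.456, -0.3216, 0.0655]
eef_rot: [0.595, 0.804, -0.0, -0.001]
contact_force: [-1.9, 0.0, 3.5]
opening: 0.566
finger_force: 25.0
```

Request:
{"name": "send_rows", "arguments": {
  "targets": [
    [[0,0,-0.02],[0,0,0]],
    [[0,0,-0.06],[0,0,0]],
    [[0,0,-0.13],[0,0,0]],
    [[0,0,-0.22],[0,0,0]],
    [[0,0,-0.32],[0,0,0]],
    [[0,0,-0.4],[0,0,0]],
    [[0,0,-0.4],[0,0,0]],
    [[0,0,-0.4],[0,0,0]]
  ]
}}

```text
clock: 29.4
tool_pos: [0.4556, -0.3217, 0.1847]
eef_rot: [0.595, 0.804, -0.0, -0.001]
contact_force: [-0.9, -0.0, -1.2]
opening: 0.57
finger_force: 25.0
```

```bash
python3 -c "
from mv import *
plan((630,-132.6,185,17),(630,-132.6,68,17)); print(get_state()['q'].round(2))"
```

```text
t 29.4 pos [ 455.6 -321.7  184.7] phi 17.0 q7 0.01 q1 1.08 F [-0.9 -0.  -1.2] open 0.570 grip 25.0
[0.433, 0.74, -0.002] [-0.001, -0.001, -0.0] mm 257 deg 0
[0.0, 0.0, 0.39] [0.0, 0.0, 0.0] mm 117 deg 0
[ 1.08  0.86 -1.    1.8   0.86  0.99  0.01]
```

Request:
{"name": "send_rows", "arguments": {
  "targets": [
    [[0.015,0.025,0],[0,0,0]],
    [[0.045,0.08,0],[0,0,0]],
    [[0.09,0.155,0],[0,0,0]],
    [[0.14,0.24,0],[0,0,0]],
    [[0.19,0.325,0],[0,0,0]],
    [[0.24,0.41,0],[0,0,0]],
    [[0.29,0.495,0],[0,0,0]],
    [[0.34,0.58,0],[0,0,0]],
    [[0.385,0.66,0],[0,0,0]],
    [[0.415,0.715,0],[0,0,0]],
    [[0.43,0.738,-0.002],[0,0,0]],
    [[0.43,0.738,-0.002],[0,0,0]]
  ]
}}

```text
clock: 30.9
tool_pos: [0.6304, -0.1333, 0.1858]
eef_rot: [0.595, 0.804, -0.0, -0.001]
contact_force: [-0.1, 0.3, -2.1]
opening: 0.566
finger_force: 25.0
```

```bash
python3 -c "
from mv import *
plan((630,-134,68.5,17)); print(get_state()['q'].round(2))"
```

```text
t 30.9 pos [ 630.4 -133.3  185.8] phi 17.0 q7 -0.24 q1 0.60 F [-0.1  0.3 -2.1] open 0.566 grip 25.0
[-0.003, -0.001, 0.391] [-0.0, -0.001, 0.0] mm 117 deg 0
[ 0.6   0.94 -0.96  1.53  0.82  1.12 -0.24]
```

Request:
{"name": "send_rows", "arguments": {
  "targets": [
    [[-0.002,0,0.03],[0,0,0]],
    [[-0.002,0,0.09],[0,0,0]],
    [[-0.002,0,0.16],[0,0,0]],
    [[-0.002,0,0.23],[0,0,0]],
    [[-0.002,0,0.29],[0,0,0]],
    [[-0.002,0,0.34],[0,0,0]],
    [[-0.002,0,0.37],[0,0,0]],
    [[-0.002,0,0.385],[0,0,0]],
    [[-0.002,0,0.391],[0,0,0]],
    [[-0.002,0,0.391],[0,0,0]],
    [[-0.002,0,0.391],[0,0,0]]
  ]
}}

```text
clock: 32.28
tool_pos: [0.6307, -0.134, 0.0692]
eef_rot: [0.595, 0.804, 0.0, -0.001]
contact_force: [-0.2, 0.2, -2.3]
opening: 0.572
finger_force: 25.0
```

Request:
{"name": "send_rows", "arguments": {
  "targets": [
    [[0,0,0.003],[0,0,0]],
    [[0,0,0.006],[0,0,0]],
    [[0,0,0.006],[0,0,0]],
    [[0,0,0.006],[0,0,0]]
  ]
}}

```text
clock: 32.78
tool_pos: [0.6304, -0.1341, 0.0668]
eef_rot: [0.595, 0.804, 0.0, -0.001]
contact_force: [0.5, -0.8, -2.2]
opening: 0.57
finger_force: 25.0
```

Request:
{"name": "send_rows", "arguments": {
  "targets": [
    [[0,0,0.003],[0,0,0]],
    [[0,0,0.003],[0,0,0]],
    [[0,0,0.003],[0,0,0]]
  ]
}}

```text
clock: 33.15
tool_pos: [0.6304, -0.1341, 0.066]
eef_rot: [0.595, 0.804, 0.0, -0.001]
contact_force: [-0.3, 0.4, -1.1]
opening: 0.573
finger_force: 25.0
```

Request:
{"name": "send_rows", "arguments": {
  "targets": [
    [[0,0,0.002],[0,0,0]],
    [[0,0,0.002],[0,0,0]],
    [[0,0,0.002],[0,0,0]]
  ]
}}

```text
clock: 33.52
tool_pos: [0.6305, -0.134, 0.0656]
eef_rot: [0.595, 0.804, 0.0, -0.001]
contact_force: [-0.8, 0.2, 0.1]
opening: 0.566
finger_force: 25.0
```

Request:
{"name": "send_rows", "arguments": {
  "targets": [
    [[0,0,0],[0,0,0]],
    [[0,0,0],[0,0,0]],
    [[0,0,0],[0,0,0]],
    [[0,0,0],[0,0,0]],
    [[0,0,0],[0,0,0]],
    [[0,0,0],[0,0,0]]
  ],
  "fingers": 1
}}

```text
clock: 34.28
tool_pos: [0.6304, -0.134, 0.0654]
eef_rot: [0.595, 0.804, 0.0, -0.001]
contact_force: [-0.7, 0.1, -0.4]
opening: 0.998
finger_force: 0.0
```

Request:
{"name": "send_rows", "arguments": {
  "targets": [
    [[0,0,-0.03],[0,0,0]],
    [[0,0,-0.1],[0,0,0]],
    [[0,0,-0.2],[0,0,0]],
    [[0,0,-0.32],[0,0,0]],
    [[0,0,-0.42],[0,0,0]],
    [[0,0,-0.42],[0,0,0]],
    [[0,0,-0.42],[0,0,0]]
  ]
}}

```text
clock: 35.15
tool_pos: [0.6302, -0.1345, 0.1914]
eef_rot: [0.595, 0.804, -0.0, -0.001]
contact_force: [-0.6, -0.8, 0.2]
opening: 0.999
finger_force: 0.0
```

```bash
python3 -c "
from mv import *
plan((495.8,102.2,180,108.9)); print(get_state()['q'].round(2))"
```

```text
t 35.1 pos [ 630.2 -134.5  191.4] phi 17.0 q7 -0.23 q1 0.60 F [-0.6 -0.8  0.2] open 0.999 grip 0.0
[0.885, -0.198, 0.039] [-0.0, -0.001, -0.511] mm 272 deg 92
[ 0.6   0.93 -0.96  1.53  0.81  1.12 -0.23]
```

Request:
{"name": "send_rows", "arguments": {
  "targets": [
    [[0.06,-0.013,0],[0,0,-0.04]],
    [[0.15,-0.034,0],[0,0,-0.09]],
    [[0.25,-0.056,0],[0,0,-0.14]],
    [[0.36,-0.08,0.01],[0,0,-0.19]],
    [[0.47,-0.105,0.01],[0,0,-0.24]],
    [[0.58,-0.13,0.02],[0,0,-0.3]],
    [[0.68,-0.152,0.03],[0,0,-0.355]],
    [[0.77,-0.172,0.03],[0,0,-0.41]],
    [[0.85,-0.19,0.039],[0,0,-0.465]],
    [[0.885,-0.198,0.039],[0,-0.001,-0.511]],
    [[0.885,-0.198,0.039],[0,-0.001,-0.511]],
    [[0.885,-0.198,0.039],[0,-0.001,-0.511]]
  ]
}}

```text
clock: 36.65
tool_pos: [0.4963, 0.1016, 0.1796]
eef_rot: [-0.163, 0.987, -0.0, -0.0]
contact_force: [0.4, 0.4, -0.0]
opening: 1.002
finger_force: 0.0
```

```bash
cat > chk.py <<'E'
from mv import *
import sys
plan((495.8,102.2,35.3,108.9))
T=shot("top","pics/t4.png"); S=shot("side","pics/s4.png")
np.savez("cal4_top.npz",**{k:np.array(v) for k,v in T.items()});np.savez("cal4_side.npz",**{k:np.array(v) for k,v in S.items()})
def ov(s,x,y):
    c=crop(s["img"],x,y,66,4)
    for m,col in zip(masks(s["img"])[:2],((255,0,0),(0,255,0))):
        m=crop(m.astype(np.uint8)*255,x,y,66,4); cs,_=cv2.findContours((m>127).astype(np.uint8),cv2.RETR_LIST,cv2.CHAIN_APPROX_NONE); cv2.drawContours(c,cs,-1,col,1)
    return c
cv2.imwrite("pics/v4.png",np.vstack([np.hstack([ov(T,185,238),ov(T,373,203),ov(T,448,268)]),np.hstack([ov(S,280,288),ov(S,275,145),ov(S,335,120)])]))
E
python3 chk.py
```

```text
t 36.6 pos [496.3 101.6 179.6] phi 108.8 q7 0.55 q1 0.38 F [ 0.4  0.4 -0. ] open 1.002 grip 0.0
[0.001, 0.003, 0.481] [-0.0, -0.0, -0.001] mm 144 deg 0
```

View pics/v4.png

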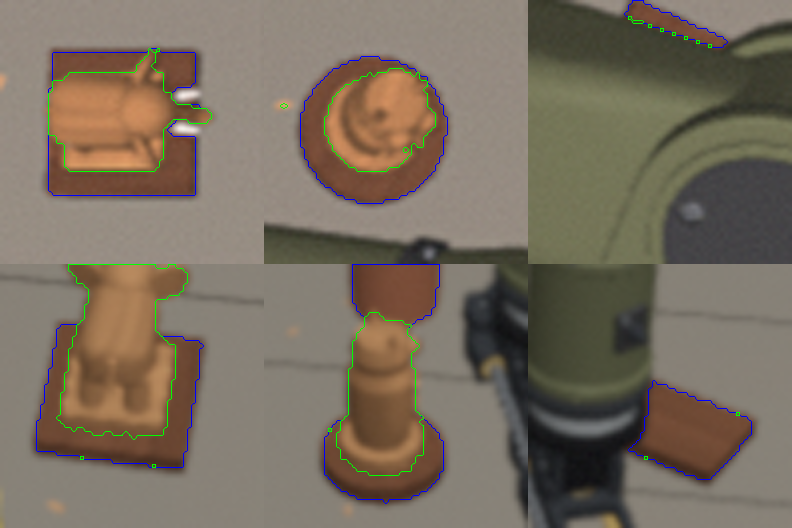

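```bash
cat > m4.py <<'E'
from hp import *
def c4(v): 
    d=np.load(f"cal4_{v}.npz"); return {k:d[k] for k in d.files}
T,S=c4("top"),c4("side")
def e(s,k,o,p,q,ax,tol=4): return (s,edgepts(s,"",k,*o,p,q,tol),ax)
o1,o2=(185,238),(373,203); s1,s2=(280,288),(275,145)
w=ray(S,edgepts(S,"","l",*s1,(70,167),(160,172),6),.018); print("elephant near edge y",np.median(w[:,1])*1e3, "-> centre y",np.median(w[:,1])*1e3-30)
w=ray(S,edgepts(S,"","w",*s1,(45,188),(180,203),6),0); print("base near edge (z0)",np.median(w[:,1])*1e3,"-> centre",np.median(w[:,1])*1e3-46)
k=contour(T,"","l",*o2); k=k[(k[:,1]>150-12)&(k[:,0]<150)&(k[:,0]>30)|(k[:,0]<80)&(k[:,0]>30)]
k2=contour(S,"","l",*s2); k2=k2[(k2[:,1]>165)]
print("owl"); circ([(T,toimg(k,*o2)),(S,toimg(k2,*s2))],.03,(.018,.03),np.array([.63,-.133]))
E
python3 m4.py
```

```text
elephant near edge y 363.1699057922279 -> centre y 333.1699057922279
base near edge (z0) 370.5843204963016 -> centre 324.5843204963016
owl
  free r [ 631.7 -130.3   29. ] 1.21
circ [ 632.6 -131.2] rms mm 1.46 184
  free r [ 630.3 -134.2   32. ] 1.81
circ [ 629.7 -132.1] rms mm 2.43 159
  free r [ 631.4 -130.9   29.5] 2.21
circ [ 631.7 -131.4] rms mm 2.21 343
```

Request:
{"name": "send_rows", "arguments": {
  "targets": [
    [[0.001,0.002,0.05],[0,0,0]],
    [[0.001,0.002,0.13],[0,0,0]],
    [[0.001,0.002,0.22],[0,0,0]],
    [[0.001,0.002,0.31],[0,0,0]],
    [[0.001,0.002,0.39],[0,0,0]],
    [[0.001,0.002,0.44],[0,0,0]],
    [[0.001,0.002,0.47],[0,0,0]],
    [[0.001,0.002,0.48],[0,0,0]],
    [[0.001,0.002,0.48],[0,0,0]],
    [[0.001,0.002,0.48],[0,0,0]]
  ]
}}

```text
clock: 38.0
tool_pos: [0.4963, 0.103, 0.0368]
eef_rot: [-0.165, 0.986, -0.0, 0.001]
contact_force: [-0.1, 0.4, 0.9]
opening: 1.0
finger_force: 0.0
```

Request:
{"name": "send_rows", "arguments": {
  "targets": [
    [[0,0,0],[0,0,0]],
    [[0,0,0],[0,0,0]],
    [[0,0,0],[0,0,0]],
    [[0,0,0],[0,0,0]],
    [[0,0,0],[0,0,0]],
    [[0,0,0],[0,0,0]],
    [[0,0,0],[0,0,0]],
    [[0,0,0],[0,0,0]]
  ],
  "fingers": 0,
  "newtons": 25
}}

```text
clock: 39.0
tool_pos: [0.496, 0.1026, 0.0361]
eef_rot: [-0.165, 0.986, -0.0, 0.001]
contact_force: [0.1, -1.0, 0.5]
opening: 0.313
finger_force: 25.0
```

Request:
{"name": "send_rows", "arguments": {
  "targets": [
    [[0,0,-0.02],[0,0,0]],
    [[0,0,-0.06],[0,0,0]],
    [[0,0,-0.13],[0,0,0]],
    [[0,0,-0.22],[0,0,0]],
    [[0,0,-0.31],[0,0,0]],
    [[0,0,-0.37],[0,0,0]],
    [[0,0,-0.38],[0,0,0]],
    [[0,0,-0.38],[0,0,0]]
  ]
}}

```text
clock: 40.0
tool_pos: [0.4956, 0.1026, 0.1501]
eef_rot: [-0.165, 0.986, -0.0, 0.0]
contact_force: [-0.1, 0.1, -2.3]
opening: 0.314
finger_force: 25.0
```

```bash
python3 -c "
from mv import *
plan((478,-110,148,86),(460.2,-318.6,148,64.4),(460.2,-318.6,52,64.4)); print(get_state()['q'].round(2))"
```

```text
t 40.0 pos [495.6 102.6 150.1] phi 109.0 q7 0.50 q1 0.36 F [-0.1  0.1 -2.3] open 0.314 grip 25.0
[0.286, -0.651, 0.007] [-0.0, 0.0, 0.128] mm 213 deg 23
[0.011, -0.698, 0.0] [0.0, 0.0, 0.12] mm 209 deg 22
[0.0, 0.0, 0.32] [0.0, 0.0, 0.0] mm 96 deg 0
[ 0.36  0.98 -1.24  1.98  1.1   1.08  0.5 ]
```

Request:
{"name": "send_rows", "arguments": {
  "targets": [
    [[0.01,-0.025,0],[0,0,0.005]],
    [[0.03,-0.075,0],[0,0,0.015]],
    [[0.065,-0.15,0],[0,0,0.03]],
    [[0.1,-0.23,0],[0,0,0.045]],
    [[0.135,-0.31,0],[0,0,0.06]],
    [[0.17,-0.39,0],[0,0,0.076]],
    [[0.205,-0.47,0.004],[0,0,0.092]],
    [[0.24,-0.55,0.006],[0,0,0.108]],
    [[0.286,-0.651,0.007],[0,0,0.128]]
  ]
}}

```text
clock: 41.12
tool_pos: [0.4773, -0.1115, 0.1477]
eef_rot: [0.037, 0.999, -0.0, 0.0]
contact_force: [1.2, 0.3, -2.1]
opening: 0.309
finger_force: 25.0
```

Request:
{"name": "send_rows", "arguments": {
  "targets": [
    [[0.001,-0.08,0],[0,0,0.014]],
    [[0.003,-0.16,0],[0,0,0.028]],
    [[0.004,-0.24,0],[0,0,0.042]],
    [[0.005,-0.32,0],[0,0,0.056]],
    [[0.006,-0.4,0],[0,0,0.07]],
    [[0.007,-0.48,0],[0,0,0.084]],
    [[0.009,-0.56,0],[0,0,0.097]],
    [[0.01,-0.63,0],[0,0,0.109]],
    [[0.011,-0.68,0],[0,0,0.117]],
    [[0.011,-0.698,0],[0,0,0.12]],
    [[0.011,-0.698,0],[0,0,0.12]],
    [[0.011,-0.698,0],[0,0,0.12]]
  ]
}}

```text
clock: 42.62
tool_pos: [0.4602, -0.3173, 0.1482]
eef_rot: [0.221, 0.975, 0.0, 0.001]
contact_force: [-0.1, -0.3, -2.4]
opening: 0.312
finger_force: 25.0
```

```bash
python3 -c "
from mv import *
plan((460.4,-318.4,53,64.4)); print(get_state()['q'].round(2))"
```

```text
t 42.6 pos [ 460.2 -317.3  148.2] phi 64.4 q7 0.69 q1 1.11 F [-0.1 -0.3 -2.4] open 0.312 grip 25.0
[-0.002, -0.003, 0.317] [0.0, 0.0, 0.0] mm 95 deg 0
[ 1.11  0.98 -1.13  1.83  1.03  1.07  0.69]
```

Request:
{"name": "send_rows", "arguments": {
  "targets": [
    [[0,-0.003,0.03],[0,0,0]],
    [[-0.002,-0.003,0.09],[0,0,0]],
    [[-0.002,-0.003,0.16],[0,0,0]],
    [[-0.002,-0.003,0.22],[0,0,0]],
    [[-0.002,-0.003,0.27],[0,0,0]],
    [[-0.002,-0.003,0.3],[0,0,0]],
    [[-0.002,-0.003,0.315],[0,0,0]],
    [[-0.002,-0.003,0.317],[0,0,0]],
    [[-0.002,-0.003,0.317],[0,0,0]]
  ]
}}

```text
clock: 43.75
tool_pos: [0.4605, -0.3195, 0.0534]
eef_rot: [0.222, 0.975, 0.0, 0.001]
contact_force: [0.3, -0.2, -2.6]
opening: 0.314
finger_force: 25.0
```

Request:
{"name": "send_rows", "arguments": {
  "targets": [
    [[0,0,0.003],[0,0,0]],
    [[0,0,0.006],[0,0,0]],
    [[0,0,0.006],[0,0,0]],
    [[0,0,0.006],[0,0,0]]
  ]
}}

```text
clock: 44.25
tool_pos: [0.4602, -0.3194, 0.0512]
eef_rot: [0.222, 0.975, 0.0, 0.001]
contact_force: [0.4, 0.1, -3.0]
opening: 0.315
finger_force: 25.0
```

Request:
{"name": "send_rows", "arguments": {
  "targets": [
    [[0,0,0.003],[0,0,0]],
    [[0,0,0.003],[0,0,0]],
    [[0,0,0.003],[0,0,0]]
  ]
}}

```text
clock: 44.62
tool_pos: [0.4601, -0.3194, 0.0502]
eef_rot: [0.222, 0.975, 0.0, 0.001]
contact_force: [-0.4, -0.5, -1.9]
opening: 0.314
finger_force: 25.0
```

Request:
{"name": "send_rows", "arguments": {
  "targets": [
    [[0,0.003,0.003],[0,0,0]],
    [[0,0.003,0.003],[0,0,0]],
    [[0,0.003,0.003],[0,0,0]]
  ]
}}

```text
clock: 45.0
tool_pos: [0.4602, -0.3194, 0.0502]
eef_rot: [0.223, 0.975, -0.001, 0.0]
contact_force: [-2.7, -1.8, 5.9]
opening: 0.315
finger_force: 25.0
```

Contact (5.9 N); releasing, rising and looking.

Request:
{"name": "send_rows", "arguments": {
  "targets": [
    [[0,-0.002,-0.001],[0,0,0]],
    [[0,-0.002,-0.001],[0,0,0]],
    [[0,-0.002,-0.001],[0,0,0]],
    [[0,-0.002,-0.001],[0,0,0]],
    [[0,-0.002,-0.001],[0,0,0]],
    [[0,-0.002,-0.001],[0,0,0]],
    [[0,-0.002,-0.001],[0,0,0]]
  ],
  "fingers": 1
}}

```text
clock: 45.88
tool_pos: [0.4602, -0.3192, 0.0496]
eef_rot: [0.222, 0.975, 0.0, 0.001]
contact_force: [0.4, 0.3, 0.4]
opening: 1.001
finger_force: 0.0
```

Request:
{"name": "send_rows", "arguments": {
  "targets": [
    [[0,0,-0.03],[0,0,0]],
    [[0,0,-0.1],[0,0,0]],
    [[0,0,-0.2],[0,0,0]],
    [[0,0,-0.32],[0,0,0]],
    [[0,0,-0.44],[0,0,0]],
    [[0,0,-0.52],[0,0,0]],
    [[0,0,-0.52],[0,0,0]]
  ]
}}

```text
clock: 46.75
tool_pos: [0.4612, -0.3191, 0.2078]
eef_rot: [0.222, 0.975, -0.0, 0.003]
contact_force: [-0.7, -0.2, 0.3]
opening: 0.998
finger_force: 0.0
```

```bash
python3 -c "
from mv import *
plan((470,-80,206,35),(510,150,206,15),(556,332,206,-1.1)); print(get_state()['q'].round(2))"
```

```text
t 46.8 pos [ 461.2 -319.1  207.8] phi 64.3 q7 0.76 q1 1.14 F [-0.7 -0.2  0.3] open 0.998 grip 0.0
[0.319, 0.731, 0.005] [0.001, 0.002, 0.163] mm 239 deg 29
[0.552, 0.549, 0.0] [0.0, 0.0, 0.111] mm 233 deg 20
[0.546, 0.305, 0.0] [0.0, 0.0, 0.089] mm 188 deg 16
[ 1.14  0.9  -1.19  1.77  0.93  1.14  0.76]
```

Going towards the pad area, clear of all three, to measure everything.

Request:
{"name": "send_rows", "arguments": {
  "targets": [
    [[0.05,0.12,0],[0,0,0.027]],
    [[0.11,0.25,0],[0,0,0.055]],
    [[0.17,0.38,0],[0,0,0.083]],
    [[0.22,0.5,0],[0,0,0.11]],
    [[0.27,0.62,0],[0,0,0.137]],
    [[0.319,0.731,0.005],[0,0.002,0.163]]
  ]
}}

```text
clock: 47.5
tool_pos: [0.4682, -0.0788, 0.2034]
eef_rot: [0.463, 0.886, 0.001, -0.003]
contact_force: [-0.3, -0.3, -0.4]
opening: 1.001
finger_force: 0.0
```

Request:
{"name": "send_rows", "arguments": {
  "targets": [
    [[0.1,0.1,0],[0,0,0.02]],
    [[0.2,0.2,0],[0,0,0.04]],
    [[0.3,0.3,0],[0,0,0.06]],
    [[0.4,0.4,0],[0,0,0.08]],
    [[0.5,0.5,0],[0,0,0.1]],
    [[0.552,0.549,0],[0,0,0.111]],
    [[0.552,0.549,0],[0,0,0.111]]
  ]
}}

```text
clock: 48.38
tool_pos: [0.5083, 0.1516, 0.2043]
eef_rot: [0.607, 0.794, 0.0, -0.003]
contact_force: [0.1, -0.3, -0.0]
opening: 1.004
finger_force: 0.0
```

```bash
sed -i 's/cal4/cal5/g;s/t4.png/t5.png/;s/s4.png/s5.png/;s/v4.png/v5.png/;s/^plan.*/plan((556,332,206,-1.1))/' chk.py; python3 chk.py
```

```text
t 48.4 pos [508.3 151.6 204.3] phi 15.2 q7 -0.87 q1 0.16 F [ 0.1 -0.3 -0. ] open 1.004 grip 0.0
[0.538, 0.311, -0.004] [-0.001, -0.002, 0.091] mm 187 deg 16
```

View pics/v5.png

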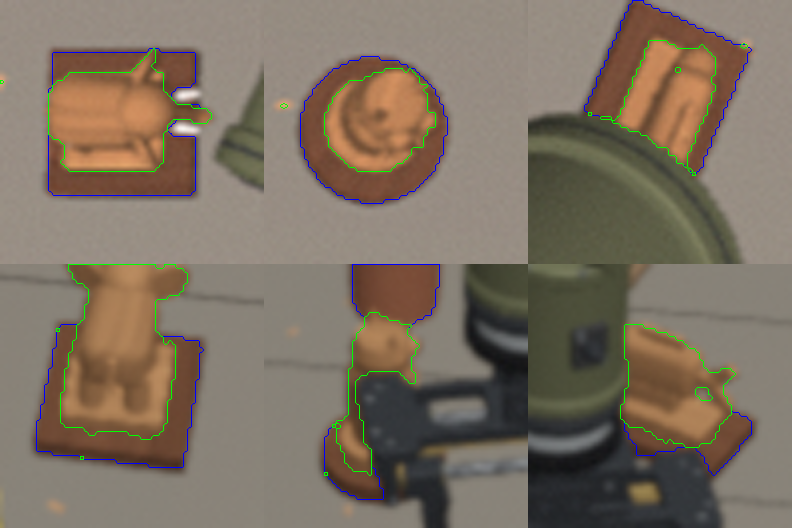

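The elephant and owl look well centred. The fish is half hidden by the arm, so I'll move clear to see it whole.

Request:
{"name": "send_rows", "arguments": {
  "targets": [
    [[0.1,-0.04,0],[0,0,0]],
    [[0.2,-0.1,0],[0,0,0]],
    [[0.32,-0.16,0],[0,0,0]],
    [[0.44,-0.22,0],[0,0,0]],
    [[0.56,-0.28,-0.02],[0,0,0]],
    [[0.68,-0.34,-0.04],[0,0,0]],
    [[0.8,-0.4,-0.06],[0,0,0]],
    [[0.8,-0.4,-0.06],[0,0,0]],
    [[0.8,-0.4,-0.06],[0,0,0]]
  ]
}}

```text
clock: 49.6
tool_pos: [0.3321, 0.3487, 0.2238]
eef_rot: [0.61, 0.793, -0.0, -0.002]
contact_force: [0.1, -0.7, -0.5]
opening: 1.003
finger_force: 0.0
```

```bash
sed -i 's/5\.png/6.png/g;s/cal5/cal6/g' chk.py; python3 chk.py
```

```text
t 49.6 pos [332.1 348.7 223.8] phi 14.9 q7 -1.40 q1 -0.34 F [ 0.1 -0.7 -0.5] open 1.003 grip 0.0
[-0.246, 0.707, 0.057] [-0.001, -0.001, 0.089] mm 225 deg 16
```

View pics/v6.png

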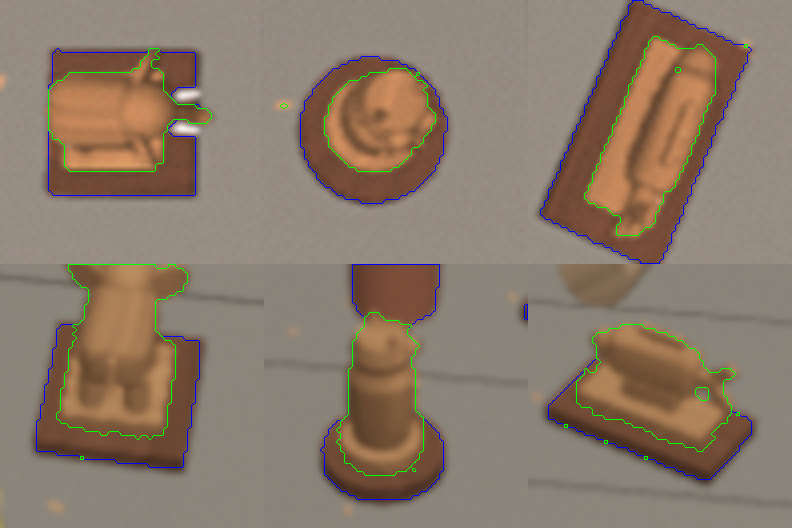

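View pics/t6.png

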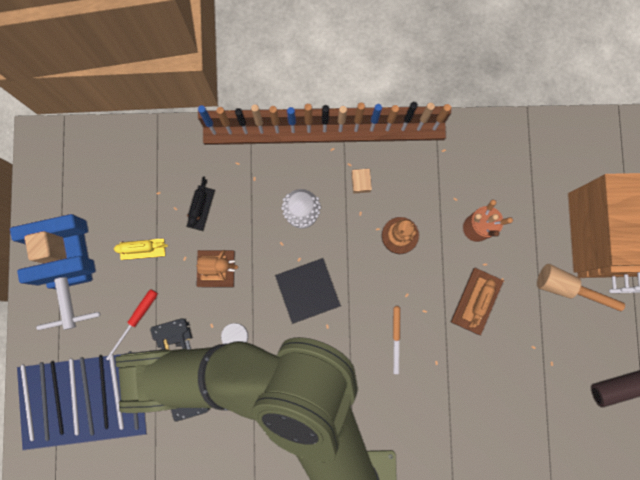

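```bash
python3 - <<'E'
from hp import *
def c6(v): 
    d=np.load(f"cal6_{v}.npz"); return {k:d[k] for k in d.files}
T,S=c6("top"),c6("side"); o=(448,268)
def e(k,p,q,ax,s=T,o=o,tol=4): return (s,edgepts(s,"",k,*o,p,q,tol),ax)
print("base");rect([e("w",(16,206),(102,8),1),e("w",(118,4),(215,45),0),e("w",(16,218),(125,261),0),e("w",(136,258),(218,55),1)],(.15,.08),(0,.018),(.46,-.318),np.radians(-25.6))
print("fish");rect([e("l",(60,190),(118,48),1),e("l",(126,38),(142,45),0),e("l",(60,199),(84,208),0)],(.11,.044),(.018,.03),(.46,-.319),np.radians(-25.6))
print("side fish near edge only");rect([e("l",(55,139),(160,180),1,S,(335,120)),e("l",(175,186),(198,155),0,S,(335,120))],(.11,.044),(.018,.03),(.46,-.319),np.radians(-25.6))
E
```

```text
base
  with growth [ 460.5 -318.2   -1.8] [-0.3  0.3  0.3 -0.3]
c [ 460.5 -318.2] th -25.8 edge ths [-26.  -25.4 -25.3 -25.8] res mm [-2.  -1.5 -1.5 -2. ]
fish
c [ 460.3 -319.1] th -25.3 edge ths [-25.4 -30.7 -21.6] res mm [-0.  -0.4 -0.4]
side fish near edge only
c [ 458.  -318.7] th -24.8 edge ths [-25.8 -20.5] res mm [-0.  0.]
```

Everything is upright and the fish is within about 1 mm and 0.5° of its base. The elephant is within about 3 mm, the owl about 2 mm, and the jar and head are where they were.

```bash
python3 -c "
from plant import *
print(finish_job())"
```

```text
the job is handed in; nothing more can be done
None
```

The job is handed in at about 50 s of the 128 s: the fish was parked on the pad first, and now the owl is on the round base (about 2 mm off centre), the elephant on the square one (about 3 mm) and the fish lengthwise on the oblong one (about 1 mm, 0.5°), all upright, with the jar and metal head left where they were.

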